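# Open the yellow gate of a capacitor hopper

## Task

Two small capacitor hoppers stand on the repair bench. Draw the slide gate with the yellow grip straight out of its hopper chute until it hits its end stop, so that the black capacitors can drop into the tray below, then let go of it. Leave the gate with the blue grip shut.

Things in the scene. Friction and masses are not known exactly. Their poses are not given: they have to be found in the camera images.
- yellow_gate (a joint): slide of the yellow-gripped gate, m: 0 = shut, 0.075 = at its end stop (a dark cross bar, top 95 mm above the bench, that the grip's front meets). May start up to 12 mm open; about 4 N of friction; stays where left. A steel plate 58 mm wide, 4 mm thick, 85 mm above the bench, between rails 93 mm high, under the funnel of a fixed hopper on thin legs over a grey tray.
- yellow_pull (a point): middle of the upright yellow plastic grip at the gate's outer end, 130 mm above the bench. The grip is 16 mm (x) by 30 mm (y), from 89 to 150 mm above the bench. The gate draws out level along this point's -x, away from the funnel, roughly towards the robot. The funnel (rim 104 mm across, 155 mm above the bench) has its axis 130 mm behind the grip (+x) when shut.
- blue_gate (a joint): the same for the blue-gripped gate of the other, otherwise equal hopper, which holds orange capacitors; it starts shut to within 4 mm and is to be left so.
- blue_pull (a point): the same point of the blue grip, same sizes.

How it is judged:
By the outcome, as a careful person would: the job done as asked, in the order asked, and still so for the second after the job is handed in, with the robot touching nothing.
It also fails if it takes over 29 s, if anything falls off the work surface, if the arm or the gripper's body presses on something with over 40 N, if the wrist force passes 120 N, or if a joint passes its speed limit or range.

## Robot

A 6-joint arm with a two-finger parallel gripper is mounted at the origin on the work surface. World frame = base frame: x ahead of the robot, y to its left, z up, the work surface at z = 0. Lengths are in m, angles in rad, forces in N, time in s.
With the tool pointing down it reaches from about 0.3 to 0.875 m from the base axis. Payload 6.4 kg.
Tool frame: the origin (TCP) lies on the centre line of the jaws, within the pads' length; the fingertips stand 11 mm ahead of it and the grasp point (between the pads) lies 8 mm behind it (robot.finger_overhang is the distance from the TCP to the fingertips, in m); z points along the fingers, y is the line along which they close (so a half turn about z gives the same grasp; the last joint's range is limited). The gripper opens to 88 mm and grips with 3 to 60 N. Pads are 18 mm wide; open, the fingers measure 123 mm over their backs; the gripper's body (75 mm by 187 mm) begins 45 mm behind the grasp point.
Start: joints at [-1.504, 0.181, 1.607, -0, 1.354, -0.206], TCP at [0.155, -0.554, 0.227] pointing down, gripper open.
Joint ranges: [-2.99, 2.99], [-0.89, 2.07], [0.3, 2.58], [-1.14, 4.28], [0, 2.63], [-3.12, 3.12]. Speed limits (rad/s): [2.57, 2.57, 3.01, 3.14, 3.14, 3.14].

## Interface

Orientations are given as [roll, pitch, yaw] about the fixed x, y, z axes, in that order (R = Rz(yaw) Ry(pitch) Rx(roll)).
In Python, from rig import robot gives the robot as it stands.
- The arm moves only by the shell command python3 -m creep 'ROWS' [FORCE]. ROWS is text: rows parted by semicolons, each of 7 numbers parted by spaces: the turn, a rotation vector about the tool's x, y, z in units of pi/2 rad (1.0 is pi/2 rad), then the shift along the tool's x, y, z in units of 0.6 m (1.0 is 0.6 m), then the opening, from -1 (shut) to 1 (fully open), so that 0 is half open. In form: ax ay az x y z gripper; .... A call has 1 to 10 rows; each row is the pose to reach, as a shift and turn from the pose commanded when the call began, along the tool's axes at that moment; what a row does not reach only later rows make up. A row lasts 1/10 s, in which the tool goes at most 50 mm and 8.59 degrees, less where a joint would pass 70% of its speed; a pose out of reach is approached as far as the arm can. A call with a number of a shift or a turn outside -1 to 1 is refused whole. A call with a gripper value outside its range is refused whole. The fingers move at their own pace and stop on an object; FORCE is the grip in N (left out, the last holds). Time passes only in rows, so rows that repeat a pose let the fingers close. It gives the time, the measured TCP pose, the force, the opening and the grip force at its end, in the units of the state.
- robot.sense(): the state, without advancing time (a new reading comes with each control period).
- robot.get_image(name): name is "scene" or "side" or "wrist"; returns a dict with "frame" (400x640x3 uint8, blue, green, red), "fx", "fy", "cx", "cy" (pixels), "world_to_cam" (4x4, takes a point from world to camera coordinates); the wrist camera has in their place "tool_from_camera" (4x4, takes a point from camera to tool coordinates, whose origin is the TCP and whose axes are the flange's). Camera axes: x right, y up, looking along -z (the intrinsics and any distortion apply to the point x, -y, -z); pixel columns grow to the right and rows downward; lengths in m; the calibration is good to about 2 mm. A picture is of the moment at which its call begins: read the wrist's pose just before it. There is no depth.
- robot.sign_off(): hands the job in; it is judged then, once.
The state is a dict: "time": time; "qpos": joint angles; "joint_vel": joint speeds; "joint_torque": joint torques, N m; "tool_pos": TCP position; "tool_rot": TCP orientation; "force": force on the tool from outside, world axes, zero at the start; "ft_torque": the same for the moment, N m; "gripper_width": finger opening in m; "finger_force": force on a finger pad.
Only numpy, scipy, OpenCV 4.12 (cv2) and the standard library are available. Lean on these libraries where they do the work, as an engineer would, in place of code of your own. Each camera call takes 0.05 s, during which the arm holds its last target. There are 200 camera calls.

## Working session

There is one attempt and no reset: what is moved stays moved. The work goes in short steps, Python scripts to look and compute and a shell command to move; the robot and the scene stay as the last step left them, time stands still between calls to the robot, and variables do not carry over. Pictures are saved under pics/ and viewed, at most 10 in all, crops included, and the job is handed in when it is done.

```bash
mkdir -p pics; ls; python3 - <<'E'
from rig import robot
import cv2,numpy as np
s=robot.sense();print({k:np.round(v,4) for k,v in s.items()})
for n in("scene","side"):
    d=robot.get_image(n);cv2.imwrite(f"pics/{n}0.png",d["frame"]);print(n,d["fx"],d["cx"],d["cy"],[k for k in d]);print(np.round(d["world_to_cam"],3).tolist())
E
```

```text
pics
{'time': np.float64(0.0), 'qpos': array([-1.5043,  0.1815,  1.608 , -0.    ,  1.3538, -0.2063]), 'joint_vel': array([-0.0012,  0.0013, -0.0001,  0.0004, -0.0001, -0.0004]), 'joint_torque': array([ 1.20000e-03, -4.33866e+01, -3.41847e+01,  7.03000e-02,
        3.84000e-02, -1.00000e-04]), 'tool_pos': array([ 0.1549, -0.5532,  0.226 ]), 'tool_rot': array([-3.1399e+00, -3.0000e-04,  2.7280e-01]), 'force': array([-0.4524,  0.5709,  0.3864]), 'ft_torque': array([-0.0394,  0.0227,  0.0134]), 'finger_force': np.float64(0.0), 'gripper_width': np.float64(0.088)}
scene 369.9411384930668 324.11790526215077 197.1330417595119 ['frame', 'fx', 'fy', 'cx', 'cy', 'world_to_cam']
[[-0.792, 0.61, 0.015, 0.51], [-0.513, -0.679, 0.525, 0.233], [0.331, 0.409, 0.851, -0.997], [0.0, 0.0, 0.0, 1.0]]
side 445.42508099545364 324.5742217838164 201.6260011121159 ['frame', 'fx', 'fy', 'cx', 'cy', 'world_to_cam']
[[0.952, -0.305, -0.018, -0.625], [0.209, 0.608, 0.766, -0.247], [-0.222, -0.733, 0.643, -0.786], [0.0, 0.0, 0.0, 1.0]]
```

View pics/scene0.png

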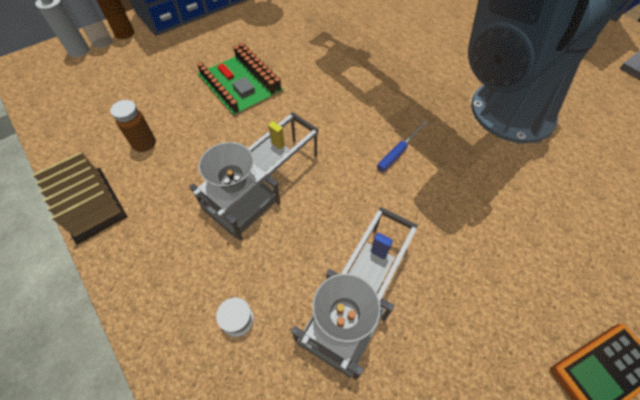

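View pics/side0.png

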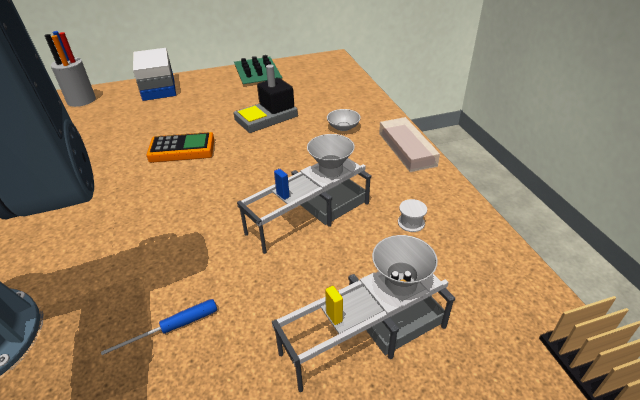

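The scene view shows the yellow grip near (276,135) with its funnel at (227,167). The side view shows the grip at (334,305) and the funnel at (404,262). I'll enlarge both.

```bash
python3 - <<'E'
import cv2,numpy as np
a=cv2.imread("pics/scene0.png")[105:245,180:330]; b=cv2.imread("pics/side0.png")[225:395,265:460]
f=lambda i:cv2.resize(i,(400,int(400*i.shape[0]/i.shape[1])),interpolation=cv2.INTER_CUBIC)
a,b=f(a),f(b);h=max(len(a),len(b));o=np.zeros((h,800,3),np.uint8);o[:len(a),:400]=a;o[:len(b),400:]=b
cv2.imwrite("pics/c0.png",o)
E
```

```text
(no output)
```

View pics/c0.png

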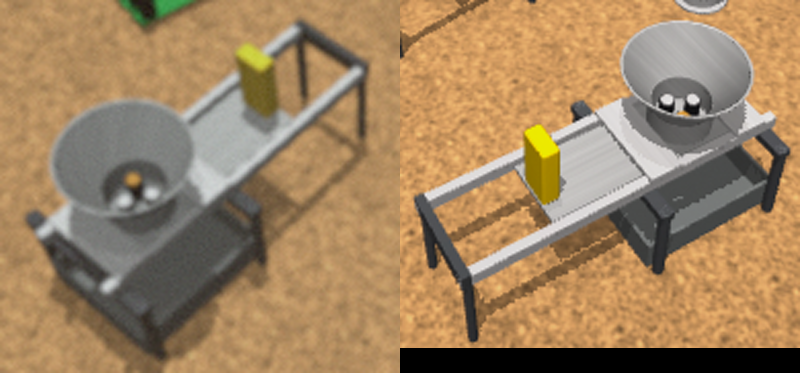

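The crop puts the grip's top centre at scene (275.2,124.5) and side (333.7,290.3). The rim centre is at scene (225.7,164.3) and side (404.7,258.6). The cross bar ends are at scene (292,115) and (317,130.5), and side (275,322.5) and (296,358.6).

```bash
cat > h.py <<'E'
from rig import robot
import numpy as np
def onz(d,uv,z):
    W=np.array(d["world_to_cam"]);R,t=W[:3,:3],W[:3,3]
    r=R.T@np.array([(uv[0]-d["cx"])/d["fx"],-(uv[1]-d["cy"])/d["fy"],-1]);c=-R.T@t
    return c+r*(z-c[2])/r[2]
E
python3 - <<'E'
from h import *
D={n:robot.get_image(n) for n in("scene","side")}
print({n:[d[k] for k in d if 'dist' in k] for n,d in D.items()})
for nm,z,a,b in[("grip",.15,(275.2,124.5),(333.7,290.3)),("rim",.155,(225.7,164.3),(404.7,258.6)),("barL",.095,(292.1,115.1),(274.8,322.5)),("barR",.095,(317.2,130.5),(295.7,358.6))]:
    print(nm,onz(D["scene"],a,z).round(4),onz(D["side"],b,z).round(4))
E
```

```text
{'scene': [], 'side': []}
grip [ 0.6059 -0.2172  0.15  ] [ 0.6064 -0.2109  0.15  ]
rim [ 0.7381 -0.1852  0.155 ] [ 0.7327 -0.1906  0.155 ]
barL [ 0.5351 -0.2638  0.095 ] [ 0.5133 -0.1995  0.095 ]
barR [ 0.5172 -0.1922  0.095 ] [ 0.5283 -0.2693  0.095 ]
```

```bash
T='0 0 0.04 0.876 -0.342 0 1'; python3 -m creep '0 0 0.04 0.876 -0.342 0 1;0 0 0.04 0.876 -0.342 0 1;0 0 0.04 0.876 -0.342 0 1;0 0 0.04 0.876 -0.342 0 1;0 0 0.04 0.876 -0.342 0 1;0 0 0.04 0.876 -0.342 0 1;0 0 0.04 0.876 -0.342 0 1;0 0 0.04 0.876 -0.342 0 1;0 0 0.04 0.876 -0.342 0 1;0 0 0.04 0.876 -0.342 0 1' 60
```

```text
time: 1.2
tool_pos: [0.5559, -0.2515, 0.2268]
tool_rot: [3.142, 0.0, 0.21]
force: [1.7, -1.1, -0.2]
gripper_width: 0.0878
finger_force: 0.0
```

```bash
python3 - <<'E'
from h import *
import cv2
s=robot.sense();d=robot.get_image("wrist");cv2.imwrite("pics/w0.png",d["frame"])
print(s["tool_pos"],s["tool_rot"],d["fx"],d["cx"],d["cy"]);print(np.round(d["tool_from_camera"],4).tolist())
E
```

```text
[ 0.55587916 -0.25151986  0.22684648] [3.14150049e+00 1.04260461e-04 2.10122775e-01] 294.6501930808166 319.859732600445 200.6645558792494
[[-0.0013, 0.9657, 0.2596, 0.0661], [1.0, 0.001, 0.0014, -0.0007], [0.0011, 0.2596, -0.9657, -0.158], [0.0, 0.0, 0.0, 1.0]]
```

View pics/w0.png

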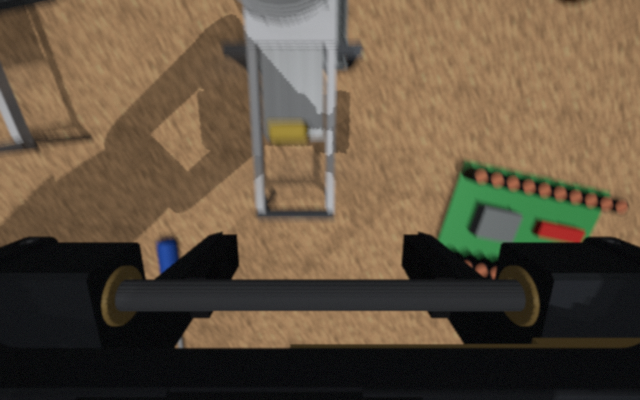

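The wrist view shows the yellow grip top near (287,132). The cross bar ends are at (258,214) and (332,214), and the rails pass (252,60) and (335,60).

```bash
python3 - <<'E'
from h import *
from scipy.spatial.transform import Rotation as Ro
s=robot.sense();d=robot.get_image("wrist")
import cv2
im=cv2.cvtColor(d["frame"],cv2.COLOR_BGR2HSV);m=cv2.inRange(im,(20,120,60),(35,255,255));m[230:]=0
n,l,st,c=cv2.connectedComponentsWithStats(m);i=1+st[1:,4].argmax();print(st[i],c[i])
A=np.eye(4);A[:3,:3]=Ro.from_euler("xyz",s["tool_rot"]).as_matrix();A[:3,3]=s["tool_pos"]
d["world_to_cam"]=np.linalg.inv(A@d["tool_from_camera"])
for n,uv,z in[("grip",(287,132),.15),("grip low z",c[i],.14),("barL",(258,214),.095),("barR",(332,214),.095),("rL",(252,60),.093),("rR",(335,60),.093)]:
    p=onz(d,uv,z);print(n,p.round(4), "tool",(A[:3,:3].T@(p-A[:3,3])).round(4))
E
```

```text
[277 134  37  21 757] [295.25099075 144.07133421]
grip [ 0.6122 -0.2078  0.15  ] tool [ 0.0582 -0.0266  0.0771]
grip low z [ 0.6036 -0.2151  0.14  ] tool [ 0.0482 -0.0212  0.0871]
barL [ 0.5219 -0.188   0.095 ] tool [-0.026  -0.065   0.1319]
barR [ 0.5381 -0.2625  0.095 ] tool [-0.026   0.0113  0.1317]
rL [ 0.6653 -0.159   0.093 ] tool [ 0.1203 -0.0628  0.1344]
rR [ 0.6812 -0.2329  0.093 ] tool [0.1201 0.0128 0.1343]
```

```bash
cat > w.py <<'E'
from h import *
from scipy.spatial.transform import Rotation as Ro
import cv2,sys
s=robot.sense();d=robot.get_image("wrist")
if len(sys.argv)>1: cv2.imwrite("pics/"+sys.argv[1],d["frame"])
im=cv2.cvtColor(d["frame"],cv2.COLOR_BGR2HSV);m=cv2.inRange(im,(20,120,60),(35,255,255));m[230:]=0
n,l,st,c=cv2.connectedComponentsWithStats(m);i=1+st[1:,4].argmax();x,y,w,h,_=st[i];print(s["time"],s["tool_pos"].round(4),s["tool_rot"].round(3),st[i])
A=np.eye(4);A[:3,:3]=Ro.from_euler("xyz",s["tool_rot"]).as_matrix();A[:3,3]=s["tool_pos"]
d["world_to_cam"]=np.linalg.inv(A@d["tool_from_camera"])
for z,uv in[(.15,(x,y)),(.15,(x+w,y)),(.15,(x,y+h)),(.15,(x+w,y+h))]:
    p=onz(d,uv,z);print(p.round(4),"tool",(A[:3,:3].T@(p-A[:3,3])).round(4))
E
python3 w.py w1.png
```

```text
1.3 [ 0.5581 -0.2487  0.2266] [-3.14e+00 -2.00e-03  2.16e-01] [275 130  38  21 768]
[ 0.6089 -0.2008  0.15  ] tool [ 0.0598 -0.0358  0.0767]
[ 0.6152 -0.2296  0.15  ] tool [ 0.0597 -0.0063  0.0767]
[ 0.5931 -0.2036  0.15  ] tool [ 0.0436 -0.0364  0.0767]
[ 0.5995 -0.2329  0.15  ] tool [ 0.0436 -0.0064  0.0767]
```

View pics/w1.png

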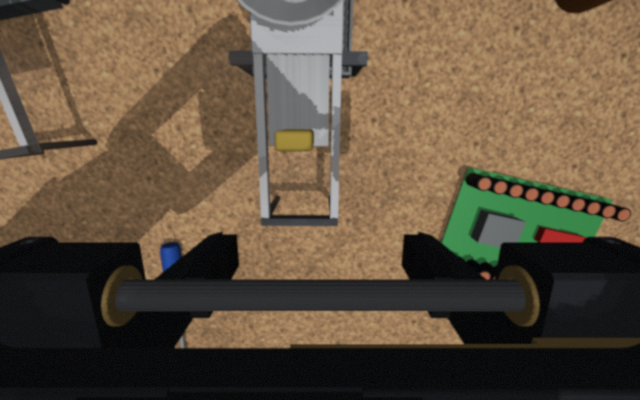

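The gripper is settled, with the grip top at (294,140) and square to the rails. I'll centre on it, then descend.

```bash
python3 -m creep '0 0 0 0.086 -0.035 0 1;0 0 0 0.086 -0.035 0.02 1;0 0 0 0.086 -0.035 0.06 1;0 0 0 0.086 -0.035 0.06 1;0 0 0 0.086 -0.035 0.06 1'; python3 w.py w2.png
```

```text
time: 1.85
tool_pos: [0.5993, -0.2226, 0.1904]
tool_rot: [-3.14, 0.002, 0.209]
force: [0.6, 0.0, 0.0]
gripper_width: 0.0882
finger_force: 0.0
1.85 [ 0.5993 -0.2226  0.1904] [-3.14e+00  2.00e-03  2.09e-01] [ 293  184   42   36 1356]
[ 0.6193 -0.1984  0.15  ] tool [ 0.0246 -0.0195  0.0403]
[ 0.6253 -0.2266  0.15  ] tool [0.0246 0.0094 0.0403]
[ 0.5937 -0.2032  0.15  ] tool [-0.0014 -0.0201  0.0404]
[ 0.5999 -0.2323  0.15  ] tool [-0.0014  0.0097  0.0404]
```

View pics/w2.png

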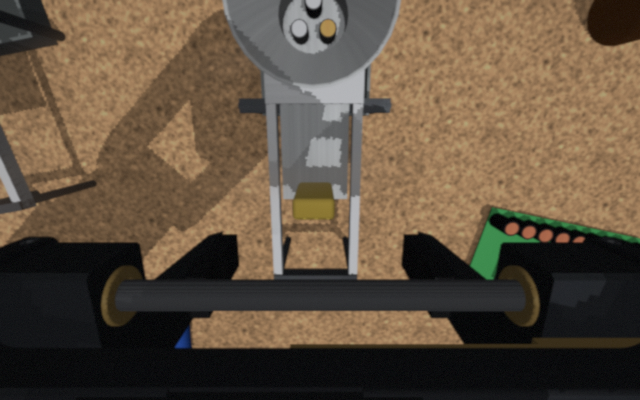

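The grip's top face spans (293–335, 198–220), so I need 6.6 mm more in x and −5 mm in y. Next I'll descend and close.

```bash
python3 -m creep '0 0 0 0.011 -0.008 0.03 1;0 0 0 0.011 -0.008 0.07 1;0 0 0 0.011 -0.008 0.11 1;0 0 0 0.011 -0.008 0.11 1;0 0 0 0.011 -0.008 0.11 -1;0 0 0 0.011 -0.008 0.11 -1;0 0 0 0.011 -0.008 0.11 -1;0 0 0 0.011 -0.008 0.11 -1;0 0 0 0.011 -0.008 0.11 -1;0 0 0 0.011 -0.008 0.11 -1' 45
```

```text
time: 2.9
tool_pos: [0.6061, -0.2158, 0.1252]
tool_rot: [3.141, -0.0, 0.21]
force: [-0.1, -0.4, -0.4]
gripper_width: 0.0422
finger_force: 0.0
```

```bash
python3 -m creep '0 0 0 0 0 0 -1;0 0 0 0 0 0 -1;0 0 0 0 0 0 -1;0 0 0 0 0 0 -1;0 0 0 0 0 0 -1' 45
```

```text
time: 3.4
tool_pos: [0.6061, -0.2161, 0.1249]
tool_rot: [3.141, -0.0, 0.21]
force: [0.8, -2.6, -1.0]
gripper_width: 0.0293
finger_force: 45.0
```

```bash
python3 -m creep '0 0 0 -0.01 0 0 -1;0 0 0 -0.02 0 0 -1;0 0 0 -0.03 0 0 -1;0 0 0 -0.04 0 0 -1;0 0 0 -0.05 0 0 -1;0 0 0 -0.06 0 0 -1;0 0 0 -0.07 0 0 -1;0 0 0 -0.08 0 0 -1;0 0 0 -0.08 0 0 -1' 45
```

```text
time: 4.3
tool_pos: [0.559, -0.2261, 0.1249]
tool_rot: [3.141, -0.001, 0.21]
force: [0.5, -2.9, -2.6]
gripper_width: 0.0294
finger_force: 45.0
```

```bash
python3 -m creep '0 0 0 -0.006 0 0 -1;0 0 0 -0.012 0 0 -1;0 0 0 -0.018 0 0 -1;0 0 0 -0.024 0 0 -1;0 0 0 -0.03 0 0 -1;0 0 0 -0.03 0 0 -1' 45; python3 w.py w3.png
```

```text
time: 4.9
tool_pos: [0.5417, -0.2298, 0.125]
tool_rot: [3.141, -0.001, 0.21]
force: [3.3, -4.4, -2.9]
gripper_width: 0.0292
finger_force: 45.0
4.9 [ 0.5417 -0.2298  0.125 ] [ 3.141e+00 -1.000e-03  2.100e-01] [297 214  47  16 698]
[ 0.5625 -0.2134  0.15  ] tool [ 0.0238 -0.0118 -0.025 ]
[ 0.5671 -0.2351  0.15  ] tool [ 0.0238  0.0105 -0.025 ]
[ 0.5546 -0.2149  0.15  ] tool [ 0.0158 -0.0119 -0.025 ]
[ 0.5593 -0.2369  0.15  ] tool [ 0.0158  0.0106 -0.025 ]
```

```bash
python3 -m creep '0 0 0 -0.004 0 0 -1;0 0 0 -0.008 0 0 -1;0 0 0 -0.011 0 0 -1;0 0 0 -0.011 0 0 -1' 45
```

```text
time: 5.35
tool_pos: [0.5354, -0.2311, 0.1249]
tool_rot: [3.141, -0.001, 0.21]
force: [3.5, -4.1, -3.7]
gripper_width: 0.0295
finger_force: 45.0
```

```bash
python3 -m creep '0 0 0 -0.003 0 0 -1;0 0 0 -0.006 0 0 -1;0 0 0 -0.006 0 0 -1' 45
```

```text
time: 5.65
tool_pos: [0.5337, -0.2315, 0.125]
tool_rot: [3.14, -0.005, 0.21]
force: [12.8, -2.8, -9.3]
gripper_width: 0.0299
finger_force: 45.0
```

```bash
python3 -m creep '0 0 0 -0.003 0 0 -1;0 0 0 -0.003 0 0 -1' 45; python3 w.py w4.png
```

```text
time: 5.85
tool_pos: [0.5337, -0.2315, 0.125]
tool_rot: [3.14, -0.009, 0.21]
force: [20.4, -1.0, -13.5]
gripper_width: 0.0291
finger_force: 45.0
5.85 [ 0.5337 -0.2315  0.125 ] [ 3.14  -0.009  0.21 ] [297 214  47  16 686]
[ 0.5543 -0.2151  0.15  ] tool [ 0.0238 -0.0118 -0.0248]
[ 0.5589 -0.2369  0.15  ] tool [ 0.0237  0.0105 -0.0247]
[ 0.5464 -0.2166  0.15  ] tool [ 0.0157 -0.0119 -0.0249]
[ 0.551  -0.2387  0.15  ] tool [ 0.0157  0.0107 -0.0248]
```

View pics/w4.png

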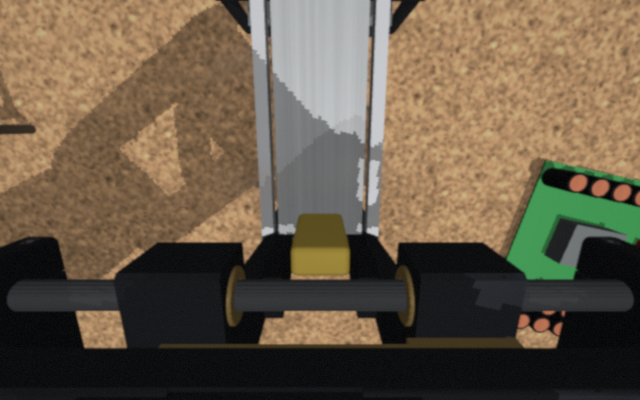

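The grip sits against the stop, at (320,250): force rose to 20 N with no further motion. I'll release it and lift straight up.

```bash
python3 -m creep '0 0 0 0.002 0 0 0.3;0 0 0 0.002 0 0 0.3;0 0 0 0.002 0 0 0.3;0 0 0 0.002 0 0 0.3;0 0 0 0.002 0 0 0.3;0 0 0 0.002 0 0 0.3;0 0 0 0.002 0 0 0.3'
```

```text
time: 6.6
tool_pos: [0.5308, -0.2318, 0.125]
tool_rot: [-3.142, 0.0, 0.21]
force: [0.1, -0.4, -0.2]
gripper_width: 0.0572
finger_force: 0.0
```

```bash
python3 -m creep '0 0 0 0 0 -0.03 0.3;0 0 0 0 0 -0.08 0.3;0 0 0 0 0 -0.15 0.3;0 0 0 -0.05 0 -0.2 0.3;0 0 0 -0.12 0 -0.2 0.3;0 0 0 -0.2 0 -0.2 0.3;0 0 0 -0.2 0 -0.2 0.3;0 0 0 -0.2 0 -0.2 0.3'; python3 - <<'E'
from h import *
import cv2
o=[cv2.resize(c,(400,340),interpolation=cv2.INTER_CUBIC) for c in(robot.get_image("side")["frame"][130:400,200:500],robot.get_image("scene")["frame"][100:380,170:450])]
cv2.imwrite("pics/end.png",np.hstack(o))
E
```

```text
time: 7.4
tool_pos: [0.4131, -0.2572, 0.2454]
tool_rot: [3.141, -0.001, 0.208]
force: [-0.0, -0.3, -0.8]
gripper_width: 0.0576
finger_force: 0.0
```

View pics/end.png

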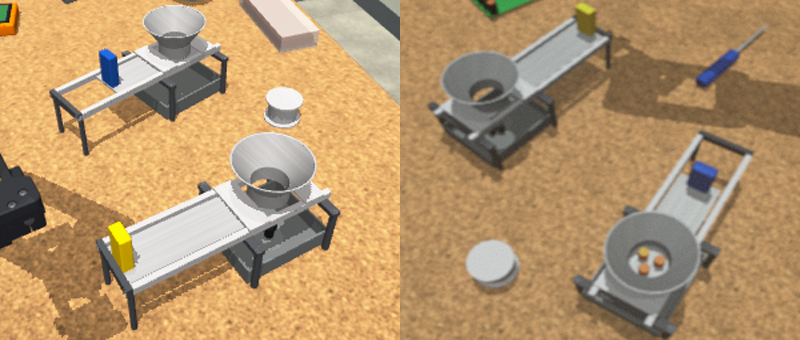

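The yellow grip is at the cross bar (120,245 left; 585,20 right). Its funnel is empty and the capacitors are in the tray. The blue gate hasn't moved and the gripper is clear.

```bash
python3 -c "
from rig import robot
print(robot.sign_off())"
```

```text
the job is handed in; nothing more can be done
None
```

The yellow gate is drawn out to its end stop and released, the black capacitors have dropped into the tray, the blue gate was left shut, and the job was handed in at about 7.5 s.

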